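Set the orange work light to 60 degrees at the bike bench

TASK

Take the orange folding work light by its carry bar and tilt its panel up until it stands at 60 degrees above the worktop, then let go; the stiff hinge must hold it there. Leave the blue work light as it is.

Things in the scene. Friction and masses are not known exactly. Their poses are not given: they have to be found in the camera images.
- orange (a joint): Tilt of the orange light's panel, rad: 0 = level, flat over its foot; 1.047 = 60 degrees up; 1.57 = upright; stop at 1.9. Starts at 0.1 to 0.6. Stiff friction hinge (0.75 N m; 3 to 8 N at the bar moves it) that stays where it is left. Black foot 120 x 150 x 26 mm, bolted to the worktop; orange panel 100 x 150 x 22 mm with cooling fins on its upper side.
- orange_bar (a point): Middle of the orange light's aluminium carry bar: round, 14 mm thick, 136 mm long, parallel to the hinge and 160 mm from it, on two rods off the panel's free edge, with a clear gap of 41 mm to that edge. The light's highest part once tilted; it can turn between the fingers. Turns with the panel: y axis along the bar, x axis from the bar towards the hinge.
- orange_hinge (a point): Middle of the orange light's hinge axis, fixed to the foot, 40 mm above the worktop, on the foot's far side from the robot. x axis level, pointing away from the bar and roughly away from the robot; y axis along the hinge; z up. In these axes the bar's middle lies at (-160 cos(tilt), 0, 160 sin(tilt)) mm.
- blue_bar (a point): Middle of the carry bar of the blue work light, the same model in blue, standing beside the orange one: not to be moved.
Mind the look-alikes: they are no part of the job. What is shaped like the part that bears orange but turquoise is not meant.

How it is judged:
By the outcome, as a careful person would: the job done as asked, in the order asked, and still so for the second after the job is handed in, with the robot touching nothing.
It also fails if it takes over 38 s, if anything falls off the work surface, if the arm or the gripper's body presses on something with over 40 N, if the wrist force passes 120 N, or if a joint passes its speed limit or range.

ROBOT

A 6-joint arm with a two-finger parallel gripper is mounted at the origin on the work surface. World frame = base frame: x ahead of the robot, y to its left, z up, the work surface at z = 0. Lengths are in m, angles in rad, forces in N, time in s.
With the tool pointing down it reaches from about 0.3 to 0.825 m from the base axis. Payload 5.4 kg.
Tool frame: the origin (TCP) lies at the very end of the fingers, on their centre line; the grasp point (between the pads) lies 19 mm behind it (env.hold_point_z is the distance from the TCP to the grasp point, in m); z points along the fingers, y is the line along which they close (so a half turn about z gives the same grasp; the last joint's range is limited). The gripper opens to 92 mm and grips with 3 to 60 N. Pads are 20 mm wide; open, the fingers measure 128 mm over their backs; the gripper's body (75 mm by 189 mm) begins 69 mm behind the grasp point.
Start: joints at [-1.362, 0.158, 1.597, -0, 1.386, -0.21], TCP at [0.234, -0.525, 0.215] pointing down, gripper open.
Joint ranges: [-2.91, 2.91], [-0.94, 2.29], [0.18, 2.7], [-1.29, 4.43], [0.17, 2.64], [-3, 3]. Speed limits (rad/s): [2.57, 2.57, 3.14, 3.14, 3.14, 3.14].

INTERFACE

Orientations are given as a 3x3 rotation matrix whose columns are the frame's x, y, z axes.
In Python, from cell import env gives the robot as it stands.
- The arm moves only by the shell command python3 -m pendant 'ROWS' [FORCE]. ROWS is JSON, a list of rows, each a list of 3 entries, a list of its own where there are three numbers: the shift along the tool's x, y, z in m, then the turn, a rotation vector about the tool's x, y, z in degrees, then the finger opening in m, from 0 to 0.0919. In form: [[[x, y, z], [rx, ry, rz], gripper], ...]. A call has 1 to 10 rows; each row is the pose to reach, as a shift and turn from the pose commanded when the call began, along the tool's axes at that moment; what a row does not reach only later rows make up. A row lasts 1/12 s, in which the tool goes at most 41.7 mm and 7.16 degrees, less where a joint would pass 70% of its speed; a pose out of reach is approached as far as the arm can. A call with a gripper value outside its range is refused whole. The fingers move at their own pace and stop on an object; FORCE is the grip in N (left out, the last holds). Time passes only in rows, so rows that repeat a pose let the fingers close. It gives the time, the measured TCP pose, the force, the opening and the grip force at its end, in the units of the state.
- env.read_state(): the state, without advancing time (a new reading comes with each control period).
- env.snapshot(name): name is "side" or "top" or "wrist"; returns (picture, depth): 400x640x3 uint8, red, green, blue; 400x640 float32, m along the optical axis (not along the pixel's ray), 0 where there is no reading.
- env.get_calibration(name): a dict with "camera_matrix" (3x3 intrinsics, pixels), "R" (3x3) and "t" (3): a world point X has camera coordinates R X + t; the wrist camera has in their place "hand_eye" (4x4, takes a point from camera to tool coordinates, whose origin is the TCP and whose axes are the flange's). Camera axes: x right, y down, z forward; pixel columns grow to the right and rows downward; lengths in m; the calibration is good to about 2 mm. A picture is of the moment at which its call begins: read the wrist's pose just before it. get_calibration takes no time and is no camera call.
- env.job_done(): hands the job in; it is judged then, once.
The state is a dict: "t": time; "joint_positions": joint angles; "qvel": joint speeds; "joint_torque": joint torques, N m; "eef_pos": TCP position; "ee_rot": TCP orientation; "ft_force": force on the tool from outside, world axes, zero at the start; "wrist_torque": the same for the moment, N m; "gripper_width": finger opening in m; "grip_force": force on a finger pad.
Only numpy, scipy, OpenCV 4.12 (cv2) and the standard library are available. Lean on these libraries where they do the work, as an engineer would, in place of code of your own. Each camera call takes 0.05 s, during which the arm holds its last target. There are 200 camera calls.

## Working session

There is one attempt and no reset: what is moved stays moved. The work goes in short steps, Python scripts to look and compute and a shell command to move; the robot and the scene stay as the last step left them, time stands still between calls to the robot, and variables do not carry over. Pictures are saved under pics/ and viewed, at most 10 in all, crops included, and the job is handed in when it is done.

```bash
mkdir -p pics; ls; python3 - <<'E'
from cell import env
import cv2,numpy as np
for n in("side","top"):
    p,d=env.snapshot(n); cv2.imwrite(f"pics/{n}0.png",p[:,:,::-1]); np.savez(f"{n}0.npz",p=p,d=d)
    c=env.get_calibration(n); print(n,(-np.array(c["R"]).T@c["t"]).round(3),np.round(c["R"],2).tolist(),c["camera_matrix"][0][0])
print(env.get_calibration("wrist"))
E
```

```text
pics
side [0.52  0.726 0.616] [[-1.0, -0.0, 0.0], [-0.0, 0.61, -0.79], [-0.0, -0.79, -0.61]] 399.3180693867964
top [ 0.485 -0.012  0.878] [[-0.02, -1.0, 0.02], [-1.0, 0.02, -0.04], [0.04, -0.03, -1.0]] 382.6142040786242
{'camera_matrix': array([[287.83824026,   0.        , 316.59392924],
       [  0.        , 287.83824026, 200.26192923],
       [  0.        ,   0.        ,   1.        ]]), 'hand_eye': array([[ 7.83467683e-04, -9.58026444e-01, -2.86678774e-01,
         8.15462276e-02],
       [ 9.99999556e-01,  6.00583229e-04,  7.25874181e-04,
         9.53944469e-04],
       [-5.23232197e-04, -2.86679215e-01,  9.58026489e-01,
        -1.70385474e-01],
       [ 0.00000000e+00,  0.00000000e+00,  0.00000000e+00,
         1.00000000e+00]])}
```

View pics/top0.png

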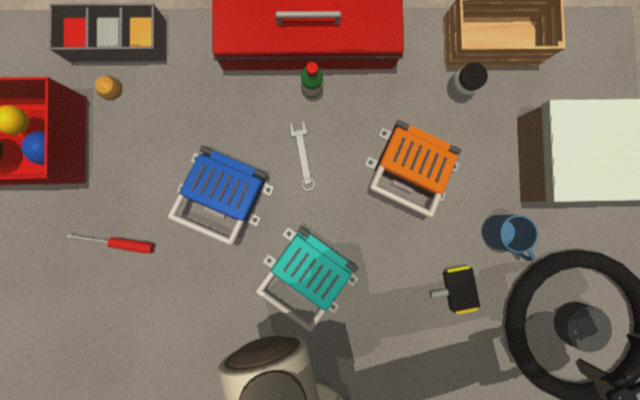

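View pics/side0.png

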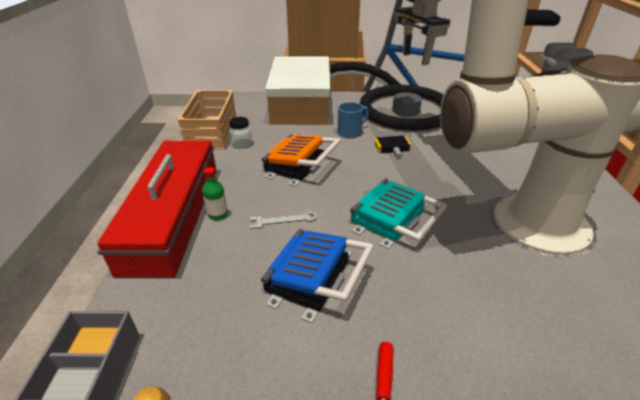

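The top view shows the orange light at about (418,160), with its bar from about (373,193) to (435,213). In the side view it is at (297,152), with its bar around (325,155). The turquoise and blue lights are separate. Next I enlarge both views.

```bash
python3 - <<'E'
import cv2,numpy as np
t=np.load("top0.npz")["p"][110:230,350:480,::-1]; s=np.load("side0.npz")["p"][120:200,250:360,::-1]
f=lambda a,k:cv2.resize(a,None,fx=k,fy=k,interpolation=cv2.INTER_CUBIC)
a=f(t,3);b=f(s,3.5)
im=np.zeros((max(a.shape[0],b.shape[0]),a.shape[1]+b.shape[1],3),np.uint8)
im[:a.shape[0],:a.shape[1]]=a; im[:b.shape[0],a.shape[1]:]=b
print(a.shape,b.shape); cv2.imwrite("pics/crop.png",im)
E
```

```text
(360, 390, 3) (280, 385, 3)
```

View pics/crop.png

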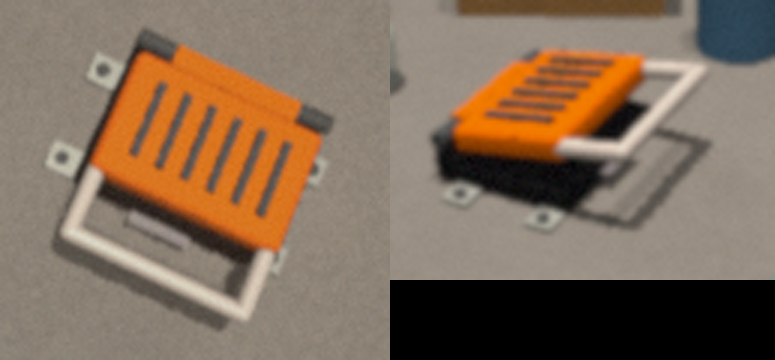

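In the crop, the bar ends are at (70,233) and (241,314) in the top part, and at (625,150) and (702,69) in the side part. The hinge ends are at (152,43) and (318,120) in the top part, and at (440,132) and (530,57) in the side part. I triangulate these and check them against the depth.

```bash
cat > h.py <<'E'
import cv2,numpy as np
from cell import env
def P(n):
    c=env.get_calibration(n); return np.array(c["camera_matrix"])@np.c_[c["R"],c["t"]]
def tri(P1,P2,a,b):
    X=cv2.triangulatePoints(P1,P2,np.array(a,float).reshape(2,1),np.array(b,float).reshape(2,1)).ravel();X=X[:3]/X[3]
    e=[np.hypot(*((q:=M@np.r_[X,1])[:2]/q[2]-u)) for M,u in((P1,a),(P2,b))]
    return X,np.round(e,1)
def back(n,uv,d):
    c=env.get_calibration(n);v=int(round(uv[1]));u=int(round(uv[0]))
    p=np.median([x for x in d[v-1:v+2,u-1:u+2].ravel() if x>0])*(np.linalg.inv(c["camera_matrix"])@[uv[0],uv[1],1])
    return np.array(c["R"]).T@(p-c["t"])
E
python3 - <<'E'
from h import *
dt=np.load("top0.npz")["d"];ds=np.load("side0.npz")["d"]
T=[np.array(x)/3+[350,110] for x in((70,233),(241,314),(152,43),(318,120))]
S=[(np.array(x)-[390,0])/3.5+[250,120] for x in((625,150),(702,69),(440,132),(530,57))]
X=[]
for a,b in zip(T,S):
    x,e=tri(P("top"),P("side"),a,b);X.append(x);print(x.round(4),e,back("top",a,dt).round(3),back("side",b,ds).round(3))
m=(X[0]+X[1])/2;h=(X[2]+X[3])/2
print("bar",m,"hinge",h,"len",np.linalg.norm(X[0]-X[1]),"r",np.linalg.norm(m-h),"tilt",np.degrees(np.arctan2(m[2]-h[2],np.hypot(*(m-h)[:2]))))
for v in(X[0]-X[1],X[2]-X[3],h-m):print(np.degrees(np.arctan2(v[1],v[0])))
s=env.read_state();print(np.round(s["ee_rot"],3).tolist(),s["eef_pos"],s["ft_force"])
# panel upper plane from top depth
p=np.load("top0.npz")["p"].astype(int)
E
```

```text
[ 0.5325 -0.1533  0.0693] [0.3 0.2] [ 0.533 -0.153  0.074] [ 0.532 -0.145  0.074]
[ 0.4724 -0.2728  0.0715] [0.6 0.4] [ 0.474 -0.272  0.074] [ 0.472 -0.266  0.075]
[ 0.6766 -0.2223  0.0423] [1.  0.8] [ 0.674 -0.222  0.045] [ 0.677 -0.213  0.048]
[ 0.6152 -0.3434  0.0441] [0.1 0.1] [ 0.615 -0.342  0.047] [ 0.615 -0.337  0.047]
bar [ 0.50248652 -0.21303317  0.07040287] hinge [ 0.64591113 -0.28285964  0.04316613] len 0.13376893292182865 r 0.16182767129935444 tilt 9.68940371701551
63.30128859920113
63.14867920288717
-25.959198922681477
[[0.914, 0.407, -0.0], [0.407, -0.914, 0.002], [0.0, -0.002, -1.0]] [ 0.23370152 -0.52475154  0.21373709] [0.47630452 0.62109564 0.17144663]
```

The triangulated points agree with the given sizes: bar length 134 mm, radius 162 mm, hinge height 43 mm, tilt about 10°. I'll move above the bar.

```bash
python3 -m pendant '[[[0.3725,-0.1755,0.06],[0,0,-39.3],0.05],[[0.3725,-0.1755,0.06],[0,0,-39.3],0.05],[[0.3725,-0.1755,0.06],[0,0,-39.3],0.05],[[0.3725,-0.1755,0.06],[0,0,-39.3],0.05],[[0.3725,-0.1755,0.06],[0,0,-39.3],0.05],[[0.3725,-0.1755,0.06],[0,0,-39.3],0.05],[[0.3725,-0.1755,0.06],[0,0,-39.3],0.05],[[0.3725,-0.1755,0.06],[0,0,-39.3],0.05],[[0.3725,-0.1755,0.06],[0,0,-39.3],0.05],[[0.3725,-0.1755,0.06],[0,0,-39.3],0.05]]' 20
```

```text
t: 0.93
eef_pos: [0.5035, -0.2114, 0.154]
ee_rot: [[0.449, 0.893, -0.0], [0.893, -0.449, 0.0], [0.0, -0.0, -1.0]]
ft_force: [0.7, -0.0, -0.2]
gripper_width: 0.0501
grip_force: 0.0
```

```bash
python3 - <<'E'
from h import *
s=env.read_state();p,d=env.snapshot("wrist");np.savez("w1.npz",p=p,d=d,R=s["ee_rot"],t=s["eef_pos"])
cv2.imwrite("pics/w1.png",p[:,:,::-1]);print(s["eef_pos"])
E
```

```text
[ 0.50353025 -0.21143238  0.15401189]
```

View pics/w1.png

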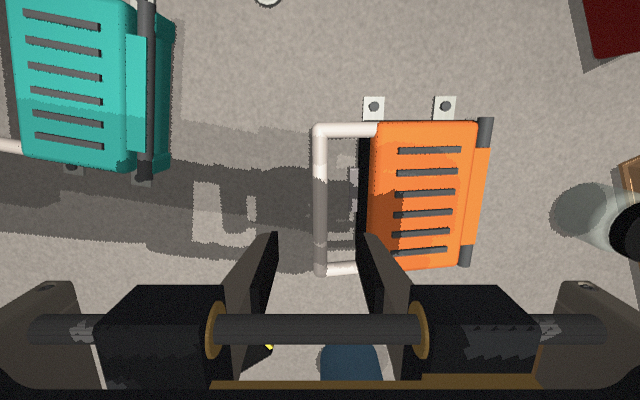

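The wrist view shows the bar running straight down at column 320, from row 131 to row 270, between the fingers (inner faces at about 278 and 357). I check its position by depth, and the wrist and top views against each other by triangulation.

```bash
cat >> h.py <<'E'
def wrist(f):
    w=np.load(f);c=env.get_calibration("wrist");T=np.eye(4);T[:3,:3]=w["R"];T[:3,3]=w["t"];C=T@c["hand_eye"]
    return np.array(c["camera_matrix"]),C,w["d"]
E
python3 - <<'E'
from h import *
K,C,d=wrist("w1.npz");Pw=K@np.linalg.inv(C)[:3]
for uv,a in(((320,131),(373.3,187.7)),((320,270),(430.3,214.7))):
    r=C[:3,:3]@np.linalg.inv(K)@[uv[0],uv[1],1]
    z=d[uv[1],uv[0]];print("depth",(C[:3,3]+r*z).round(4),"z=.069",(C[:3,3]+r*(.069-C[2,3])/r[2]).round(4),"tri",tri(Pw,P("top"),uv,a))
E
```

```text
depth [ 0.5372 -0.1532  0.0759] z=.069 [ 0.5371 -0.1535  0.069 ] tri (array([ 0.53503587, -0.15544481,  0.05300614]), array([2.3, 0.6]))
depth [ 0.4788 -0.2706  0.0765] z=.069 [ 0.4769 -0.2745  0.069 ] tri (array([ 0.47409665, -0.27655039,  0.06228438]), array([1.8, 0.5]))
```

```bash
python3 -m pendant '[[[0,0.002,0.03],[0,0,0],0.038],[[0,0.002,0.05],[0,0,0],0.038],[[0,0.002,0.07],[0,0,0],0.038],[[0,0.002,0.085],[0,0,0],0.038],[[0,0.002,0.095],[0,0,0],0.038],[[0,0.002,0.102],[0,0,0],0.038],[[0,0.002,0.103],[0,0,0],0.038],[[0,0.002,0.103],[0,0,0],0.038]]' 20; python3 - <<'E'
from h import *
s=env.read_state();p,d=env.snapshot("wrist");np.savez("w2.npz",p=p,d=d,R=s["ee_rot"],t=s["eef_pos"])
cv2.imwrite("pics/w2.png",p[:,:,::-1])
E
```

```text
t: 1.65
eef_pos: [0.5046, -0.2145, 0.0517]
ee_rot: [[0.45, 0.893, 0.0], [0.893, -0.45, -0.0], [-0.0, 0.0, -1.0]]
ft_force: [0.2, 0.4, -0.3]
gripper_width: 0.0377
grip_force: 0.0
```

View pics/w2.png

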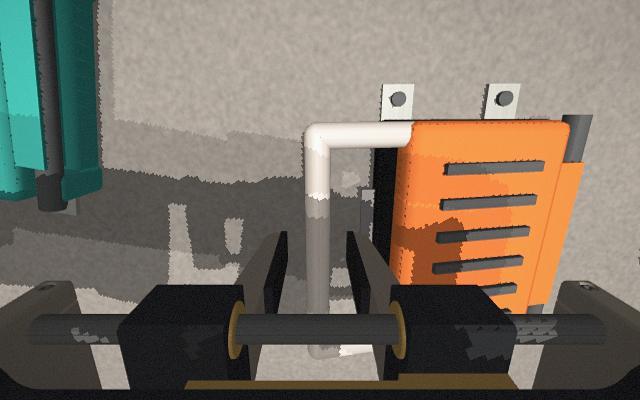

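The bar (column 317) is centred between the fingertips (inner faces at 287 and 347), and no contact force shows. Closing the gripper.

```bash
python3 -m pendant '[[[0,0,0],[0,0,0],0.03],[[0,0,0],[0,0,0],0.02],[[0,0,0],[0,0,0],0.01],[[0,0,0],[0,0,0],0.005],[[0,0,0],[0,0,0],0.005],[[0,0,0],[0,0,0],0.005]]' 25
```

```text
t: 2.2
eef_pos: [0.5051, -0.2147, 0.0521]
ee_rot: [[0.449, 0.893, 0.001], [0.893, -0.449, -0.001], [-0.0, 0.001, -1.0]]
ft_force: [1.7, 0.2, 1.3]
gripper_width: 0.013
grip_force: 25.0
```

```bash
python3 -m pendant '[[[0,0.0014,-0.0068],[0,0,0],0.005],[[0,0.0031,-0.0136],[0,0,0],0.005],[[0,0.0051,-0.0202],[0,0,0],0.005],[[0,0.0074,-0.0268],[0,0,0],0.005],[[0,0.010,-0.0333],[0,0,0],0.005],[[0,0.0129,-0.0397],[0,0,0],0.005],[[0,0.016,-0.0459],[0,0,0],0.005],[[0,0.0194,-0.052],[0,0,0],0.005],[[0,0.0231,-0.0579],[0,0,0],0.005],[[0,0.0231,-0.0579],[0,0,0],0.005]]' 40
```

```text
t: 3.03
eef_pos: [0.5242, -0.2242, 0.1103]
ee_rot: [[0.449, 0.893, -0.004], [0.893, -0.449, 0.002], [0.0, -0.004, -1.0]]
ft_force: [-6.6, 1.8, 1.2]
gripper_width: 0.0129
grip_force: 40.0
```

```bash
python3 -m pendant '[[[0,0.0048,-0.0069],[0,0,0],0.005],[[0,0.0099,-0.0136],[0,0,0],0.005],[[0,0.0153,-0.020],[0,0,0],0.005],[[0,0.0211,-0.026],[0,0,0],0.005],[[0,0.0271,-0.0318],[0,0,0],0.005],[[0,0.0335,-0.0372],[0,0,0],0.005],[[0,0.0402,-0.0423],[0,0,0],0.005],[[0,0.0471,-0.0471],[0,0,0],0.005],[[0,0.0542,-0.0515],[0,0,0],0.005],[[0,0.0542,-0.0515],[0,0,0],0.005]]' 40; python3 - <<'E'
from h import *
for n in("side","top"):
    p,d=env.snapshot(n); np.savez(f"{n}1.npz",p=p,d=d)
t=np.load("top1.npz")["p"][100:240,350:490,::-1]; s=np.load("side1.npz")["p"][80:195,250:360,::-1]
f=lambda a,k:cv2.resize(a,None,fx=k,fy=k,interpolation=cv2.INTER_CUBIC)
a=f(t,2.8);b=f(s,3.5)
im=np.zeros((max(a.shape[0],b.shape[0]),a.shape[1]+b.shape[1],3),np.uint8)
im[:a.shape[0],:a.shape[1]]=a; im[:b.shape[0],a.shape[1]:]=b
print(a.shape,b.shape); cv2.imwrite("pics/crop1.png",im)
E
```

```text
t: 3.87
eef_pos: [0.5725, -0.2483, 0.1662]
ee_rot: [[0.449, 0.894, -0.004], [0.894, -0.449, 0.002], [-0.0, -0.005, -1.0]]
ft_force: [-16.3, 8.1, 18.8]
gripper_width: 0.0129
grip_force: 40.0
(392, 392, 3) (402, 385, 3)
```

View pics/crop1.png

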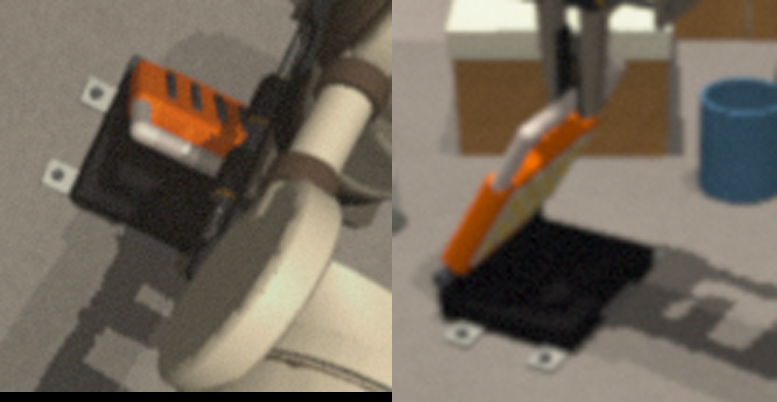

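The panel stands near 60°, and the loads point mostly along the radius. I shift about 5 mm radially to unload it, then open and retreat upward.

```bash
python3 -m pendant '[[[0,-0.0013,-0.0024],[0,0,0],0.005],[[0,-0.0025,-0.0046],[0,0,0],0.005],[[0,-0.0025,-0.0046],[0,0,0],0.005],[[0,-0.0025,-0.0046],[0,0,0],0.005]]' 40
```

```text
t: 4.3
eef_pos: [0.5724, -0.2483, 0.1663]
ee_rot: [[0.449, 0.893, 0.003], [0.893, -0.449, -0.001], [0.0, 0.003, -1.0]]
ft_force: [3.6, -0.3, -4.9]
gripper_width: 0.013
grip_force: 40.0
```

```bash
python3 -m pendant '[[[0,0,0],[0,0,0],0.02],[[0,0,0],[0,0,0],0.03],[[0,0,0],[0,0,0],0.04],[[0,0,0],[0,0,0],0.04],[[0,0,-0.02],[0,0,0],0.04],[[0,0,-0.04],[0,0,0],0.04],[[0,0,-0.06],[0,0,0],0.04],[[0,-0.03,-0.08],[0,0,0],0.04],[[0,-0.06,-0.09],[0,0,0],0.04],[[0,-0.09,-0.09],[0,0,0],0.04]]'; python3 - <<'E'
from h import *
s=env.read_state();p,d=env.snapshot("wrist");np.savez("w3.npz",p=p,d=d,R=s["ee_rot"],t=s["eef_pos"])
p2,d2=env.snapshot("side");np.savez("side2.npz",p=p2,d=d2)
p3,d3=env.snapshot("top");np.savez("top2.npz",p=p3,d=d3)
a=cv2.resize(p2[80:195,250:360],None,fx=4,fy=4,interpolation=cv2.INTER_CUBIC)
b=cv2.resize(p[:, :],None,fx=.55,fy=.55); im=np.zeros((460,440+352,3),np.uint8);im[:,:440]=a;im[:220,440:]=b
im[220:,440:]=cv2.resize(p3[100:240,350:490],(352,240*352//240))[:240]
cv2.imwrite("pics/c2.png",im[:,:,::-1]);print(s["eef_pos"])
E
```

```text
t: 5.13
eef_pos: [0.4914, -0.2081, 0.2589]
ee_rot: [[0.449, 0.893, 0.004], [0.893, -0.449, -0.003], [-0.001, 0.005, -1.0]]
ft_force: [0.1, 0.8, 1.4]
gripper_width: 0.0399
grip_force: 0.0
[ 0.4913986  -0.20807619  0.2588873 ]
```

View pics/c2.png

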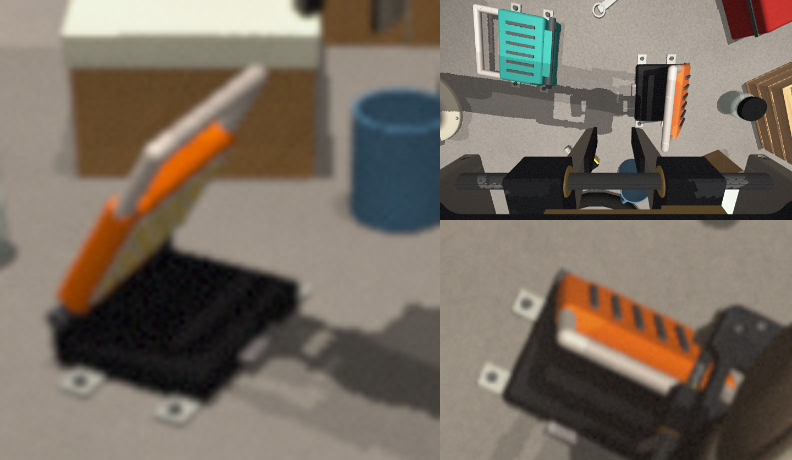

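After release, the side crop shows the bar from (153,150) to (260,72). The top crop shows its near end at (563,337), and the wrist inset shows it from (671,67) to (667,150). I fit the hinge pose and both tilts to all pixel readings together.

```bash
python3 - <<'E'
from h import *
from scipy.optimize import least_squares
T=[np.array(x)/3+[350,110] for x in((70,233),(241,314),(152,43),(318,120))]
S=[(np.array(x)-[390,0])/3.5+[250,120] for x in((625,150),(702,69),(440,132),(530,57))]
K,C,_=wrist("w3.npz");Pw=K@np.linalg.inv(C)[:3];K1,C1,_=wrist("w1.npz");Pw1=K1@np.linalg.inv(C1)[:3]
Pt,Ps=P("top"),P("side")
f=lambda M,X:(lambda q:q[:2]/q[2])(M@np.r_[X,1])
def pts(p,a):
    u=np.array([np.cos(p[2]),np.sin(p[2]),0]);v=np.array([-u[1],u[0],0]);h=np.array([p[0],p[1],.04])
    m=h-u*.16*np.cos(a)+np.array([0,0,.16*np.sin(a)]); return m+v*p[5],m-v*p[5],h+v*p[6],h-v*p[6]
def mk(use):
    def r(p):
        A=pts(p,p[3]);B=pts(p,p[4]);o=[]
        for i in range(4):
            o+=[f(Pt,A[i])-T[i],f(Ps,A[i])-S[i]]
        if "s" in use:o+=[f(Ps,B[0])-[288.25,117.5],f(Ps,B[1])-[315,98]]
        if "t" in use:o+=[f(Pt,B[0])-[398.9,146.5]]
        if "w" in use:o+=[(f(Pw,B[0])-[420,122])/2,(f(Pw,B[1])-[413,273])/2]
        return np.concatenate(o)
    return r
for use in("s","st","stw","w"):
    q=least_squares(mk(use),[.646,-.283,-.46,.18,1.05,.064,.067],x_scale=.01,loss="soft_l1")
    print(use,q.x[:3].round(4),np.degrees(q.x[3:5]).round(1),q.x[5:].round(3),np.abs(q.fun).max().round(1))
# depth: panel underside/orange plane from the side and wrist
w=np.load("side2.npz");d=w["d"];c=w["p"].astype(int)
for nm,z in(("side",w),("wrist",np.load("w3.npz"))):
    c=z["p"].astype(int);d=z["d"];m=(c[...,0]>150)&(c[...,2]<60)&(c[...,1]>50)&(c[...,1]<150)&(d>0)
    v,u=np.nonzero(m);cal=env.get_calibration(nm);Kc=np.array(cal["camera_matrix"])
    X=(np.linalg.inv(Kc)@np.c_[u,v,np.ones(len(u))].T)*d[v,u]
    if nm=="side":X=np.array(cal["R"]).T@(X-np.array(cal["t"])[:,None])
    else:X=C[:3,:3]@X+C[:3,3:]
    X=X.T;X=X[(np.hypot(X[:,0]-.6,X[:,1]+.26)<.13)&(X[:,2]>.05)&(X[:,2]<.2)]
    h=np.array([.646,-.283]);uu=np.array([.893,-.449]);x=(X[:,:2]-h)@uu
    print(nm,len(X));
    b=np.linalg.svd((Y:=np.c_[x,X[:,2]])-Y.mean(0),full_matrices=False)[2][0];print(np.degrees(np.arctan2(abs(b[1]),abs(b[0]))))
E
```

```text
s [ 0.6446 -0.2841 -0.4595] [10.3 59.9] [0.068 0.068] 1.5
st [ 0.6447 -0.2837 -0.458 ] [10.4 59.5] [0.069 0.068] 1.5
stw [ 0.6452 -0.283  -0.4492] [10.3 59.8] [0.07  0.068] 2.5
w [ 0.6453 -0.2831 -0.448 ] [10.3 60.3] [0.069 0.068] 2.8
side 191
51.11110617488401
wrist 863
56.85750452352624
```

All four pixel fits give 59.5–60.3°, which matches the arm's own reading of about 60.4°. The depth-plane values (51° and 57°) mix several panel faces, so I set them aside. The arm is clear of everything, so I hand in.

```bash
python3 -c "
from cell import env
print(env.job_done())"
```

```text
the job is handed in; nothing more can be done
None
```

The orange light's panel was tilted to about 60° (59.5–60.3° in the pixel fits; a rougher depth check read lower and was set aside) and released; its hinge held it there, the robot stayed away from the blue light, and the job was handed in about 5 s in on the robot's clock.

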